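# Refit a press-and-hold valve knob in a gas control box

### The arm

A 6-joint arm with a two-finger parallel gripper is mounted at the origin on the work surface; the furniture and walls round the work are solid. World frame = base frame: x ahead of the robot, y to its left, z up, the work surface at z = 0. Lengths are in m, angles in degrees, forces in N, time in s.
With the tool pointing down it reaches from about 0.4 to 0.825 m from the base axis. Payload 7 kg.
Tool frame: the origin (TCP) lies midway between the tips of the shut fingers; the grasp point (between the pads) lies r.grip_depth behind it (r.grip_depth is the distance from the TCP to the grasp point, in m); z points along the fingers, y is the line along which they close (so a half turn about z gives the same grasp; the last joint's range is limited). The gripper opens to 88 mm and grips with 3 to 60 N. Pads are 19 mm wide; open, the fingers measure 130 mm over their backs; the gripper's body (78 mm by 193 mm) begins 47 mm behind the grasp point.
Start: joints at [84.861, 20.546, 0.682, 0, -70.136, -16.507], TCP at [0.249, 0.627, 0.227] pointing down, gripper open.
Joint ranges: [-176.03, 176.03], [-82.01, 121.73], [-58.28, 71.71], [-173.87, 95.51], [-174.79, -0.11], [-173.66, 173.66]. Speed limits (degrees/s): [136.94, 136.94, 172.46, 180, 180, 180].

### API

Orientations are given as [roll, pitch, yaw] about the fixed x, y, z axes, in that order (R = Rz(yaw) Ry(pitch) Rx(roll)).
In Python, from plant import r gives the robot as it stands.
- The arm moves only by the tool pendant, called by a JSON object that holds its "fn" and its "kwargs", one argument or row to a line. Schema: {"type":"object","properties":{"increments":{"type":"object","properties":{"sx":{"type":"array","items":{"type":"number"},"minItems":1,"maxItems":12},"sy":{"type":"array","items":{"type":"number"},"minItems":1,"maxItems":12},"sz":{"type":"array","items":{"type":"number"},"minItems":1,"maxItems":12},"wx":{"type":"array","items":{"type":"number"},"minItems":1,"maxItems":12},"wy":{"type":"array","items":{"type":"number"},"minItems":1,"maxItems":12},"wz":{"type":"array","items":{"type":"number"},"minItems":1,"maxItems":12}},"additionalProperties":false,"required":["sx","sy","sz","wx","wy","wz"]},"jaw":{"type":"number"},"grip_force":{"type":"number"},"only":{"type":"string"},"quiet":{"type":"boolean"},"lines":{"type":"string"}},"required":["increments"],"additionalProperties":false}. increments is an object with one list for each field, all of the same length, 1 to 12, a row being the entries at one place: sx, sy, sz (the shift in a scale on which 1.0 is 50 cm), wx, wy, wz (a rotation vector in a scale on which 1.0 is 180 degrees); each row is the pose to reach, as a shift and turn from the pose commanded when the call began, along the tool's axes at that moment; what a row does not reach only later rows make up. A row lasts 1/12 s, in which the tool goes at most 0.0417 m and 7.16 degrees, less where a joint would pass 70% of its speed; a pose out of reach is approached as far as the arm can. jaw is the finger opening in m, set as the call begins (left out keeps the last). The fingers move at their own pace and stop on an object; grip_force is the grip in N (left out, the last holds). Time passes only in rows, so rows that do not move let the fingers close. The tool returns the time, the measured TCP pose, the force, the opening and the grip force at its end. only (a regular expression) keeps the lines of the reply that match it, lines (a string "A,B") keeps lines A to B, and quiet returns only ok. Input that does not fit is refused with a message, and nothing moves.
- r.get_state(): the state, without advancing time (a new reading comes with each control period).
- r.capture(name): name is "scene" or "side" or "wrist"; returns a dict with "frame" (400x640x3 uint8, red, green, blue), "z_map" (400x640 float32, m along the optical axis (not along the pixel's ray), 0 where there is no reading), "fx", "fy", "cx", "cy" (pixels), "D" ([k1, k2, p1, p2, k3] as OpenCV has them; the pictures are not rectified), "cam_to_world" (4x4, takes a point from camera to world coordinates). Camera axes: x right, y down, z forward; pixel columns grow to the right and rows downward; lengths in m; the calibration is good to about 2 mm. A picture is of the moment at which its call begins.
- r.close_job(): hands the job in; it is judged then, once.
The state is a dict: "time_s": time; "joints": joint angles; "qd": joint speeds; "joint_torque": joint torques, N m; "tcp_pos": TCP position; "eef_rot": TCP orientation; "contact_force": force on the tool from outside, world axes, zero at the start; "moment": the same for the moment, N m; "gripper_width": finger opening in m; "gripper_force": force on a finger pad.
Only numpy, scipy, OpenCV 4.12 (cv2) and the standard library are available. Lean on these libraries where they do the work, as an engineer would, in place of code of your own. Each camera call takes 0.05 s, during which the arm holds its last target. There are 200 camera calls.

### The job

The heater's gas control box lies on its back on the bench and its knob has come off. Swing the box's hinged windowed door open until it leans back past upright and stays there, then pick up the black knob, turn it so that the flat in its bore matches the flat on the valve shaft, and push it fully home on the shaft. Keep pressing the knob so that the sprung shaft stays right in, as one does while lighting the burner, and finish while still holding it pressed; leave the screwdriver, the jar and the tin where they stand.

Things in the scene. Friction and masses are not known exactly. Their poses are not given: they have to be found in the camera images.
- control_box: grey steel box fixed to the bench, 170 (x) x 180 (y) x 75 mm high, mouth up; origin: centre of its underside, x points to the hinge side (away from the robot), z up. Walls 5 mm; inside, a dark panel 25 mm above the bench. The shaft stands on it at x = -0.020, y = 0; gauge (0.050, 0.050) and lamp (0.050, -0.050) rise under 9 mm from it. Two pipe stubs stick out 32 mm on the +y side.
- door (a joint): angle of the door over the box's mouth: 0 shut, 1.57 upright, stop at 1.9 rad; may start slightly ajar. The hinge has 0.3 N m of friction, so the door stays at any angle; about 0.5 N m (3 N at the free edge) starts lifting it. The door is a grey frame with a clear window, 170 x 180 x 9 mm, 0.25 kg.
- door_hinge (a point): point on the hinge axis, middle of the box's far (+x) top edge, 75 mm above the bench; the axis is this frame's y (level). The frame turns with the door, which lies along its -x from 0 to -0.170, inner face at z = 0, outer face at z = 0.009. Opening lifts the free edge (robot's side) and carries it over to the far side.
- door_handle (a point): middle of the dark bow handle on the door's outer face, 22 mm from the free edge: a round bar 11 mm thick, straight for 72 mm parallel to the hinge axis, its centre 33 mm above the outer face (27 mm free beneath it). The frame turns with the door like door_hinge.
- shaft_seat (a point): centre of the top of the brass collar (25 mm wide) on which the knob sits when home; moves with the shaft, z up along it; 33 mm above the bench when the shaft is out, 8 mm above the panel. A steel D-shaft 16 mm thick rises 16 mm from here, tip chamfered 1.2 mm; its flat faces this frame's +x, 3 mm from the axis. It starts up to 0.6 rad either way off the box's x; turns with 0.02 N m.
- shaft (a joint): how far the sprung shaft is pushed in (m): 0 out, stop at 0.006 (right in). The spring needs about 6 N to start moving and 13 N at the stop.
- knob: loose black knob, 28 mm high, about 0.05 kg, bore down on the bench; origin: centre of its underside, z up. Round skirt 50 x 8 mm high; above it a grip bar 46 mm long (x), 24 mm wide (y), 20 mm high, to grasp across its width. White pointer line on the bar's +x end. The D bore is central, 18 mm deep, 0.8 mm (flat 0.5) clear of the shaft, 1.5 mm lead-in, its flat on the +x (pointer) side.
- screwdriver: bystander: green-handled screwdriver lying on the bench to the right of the box, 173 mm long (along its y), 27 mm wide, 29 mm high; origin at the middle of its underside
- jar: bystander: small white jar with a red cap, 41 mm wide, 65 mm high, standing behind the knob; origin at the centre of its underside
- tin: bystander: small food tin with a teal and white label, 58 mm wide, 72 mm high, standing behind the box on the right; origin at the centre of its underside
Things that resemble listed ones, but are neither listed nor needed, are in the scene too. Leave any blue or yellow look-alike of the knob alone.

How it is judged (in metres and radians):
On the way, in this order (a step that is already met when the one before it is completed fails the run):
1. the door leans back past upright (value of joint door above 1.6 rad), for 0.2 s.
2. the knob is home on the shaft (z of knob in the frame of shaft_seat below 0.0025 m and horizontal distance between knob and shaft_seat below 0.002 m and angle between the x axis of knob and the x axis of shaft_seat, either way round below 0.3 rad), for 0.2 s.
At the end, for the whole second after the job is handed in: the door still stands open past upright (over 1.58 rad); the knob is home on the shaft (underside within 2.5 mm of the collar, within 2 mm of the axis, its flat on the shaft's flat); the fingers hold it and keep the shaft pushed in by more than 4.2 of its 6 mm, at rest, for the whole last second (all of step 2 and value of joint door above 1.58 rad and value of joint shaft above 0.0042 m and contact force between the fingers and knob above 2 N and linear speed of knob below 0.02 m/s); the arm keeps its last pose, push and grip.
It fails at once if the screwdriver, the jar or the tin is shifted by more than 3 cm or tipped (distance of any of screwdriver, jar, tin from where it was at the start of the episode above 0.03 m or angle between any of jar, tin's own z axis and vertical above 0.5 rad).
It also fails if it takes over 64 s, if anything falls off the work surface, if the arm or the gripper's body presses on something with over 40 N, if the wrist force passes 120 N, or if a joint passes its speed limit or range.

## Working session

There is one attempt and no reset: what is moved stays moved. The work goes in short steps, Python scripts to look and compute and a tool call to move; the robot and the scene stay as the last step left them, time stands still between calls to the robot, and variables do not carry over. Pictures are saved under pics/ and viewed, at most 10 in all, crops included, and the job is handed in when it is done.

```bash
mkdir -p pics; ls; python3 - <<'E'
from plant import r
import cv2, numpy as np, pickle
for n in ("scene","side"):
    c=r.capture(n); pickle.dump(c,open(f"pics/{n}0.pkl","wb"))
    cv2.imwrite(f"pics/{n}0.png",c["frame"][:,:,::-1])
    print(n,c["fx"],c["cx"],c["cy"],c["D"],np.round(c["cam_to_world"],3).tolist())
s=r.get_state();print(s,r.grip_depth)
E
```

```text
pics
scene 370.2255369124465 318.7491119395467 202.08644917172995 [-0.03051439  0.          0.          0.          0.        ] [[0.587, -0.497, 0.639, 0.082], [-0.809, -0.38, 0.448, -0.095], [0.02, -0.78, -0.625, 0.633], [0.0, 0.0, 0.0, 1.0]]
side 495.61890500686286 320.0435358602527 197.81165993748775 [-0.13311551  0.          0.          0.          0.        ] [[-0.952, -0.194, 0.238, 0.399], [-0.307, 0.615, -0.726, 0.955], [-0.006, -0.764, -0.645, 0.704], [0.0, 0.0, 0.0, 1.0]]
{'time_s': 0.1, 'joints': array([ 8.48618181e+01,  2.05868084e+01,  6.38753055e-01, -1.72304120e-02,
       -7.01357406e+01, -1.65071237e+01]), 'qd': array([ 0.00140413, -0.08390684,  0.17085081,  0.06837041, -0.09238782,
       -0.07281502]), 'joint_torque': array([-1.46026614e-03, -5.84162235e+01,  2.93750203e+01,  7.01547191e+00,
        1.00804723e-02, -4.55676729e-05]), 'tcp_pos': array([0.2488445 , 0.62698423, 0.22572182]), 'eef_rot': array([ 1.79915055e+02, -8.28049286e-03, -2.16511660e+01]), 'contact_force': array([-0.51453587, -0.84119784,  1.36562588]), 'moment': array([-0.00681015,  0.00166805,  0.03196255]), 'gripper_force': 0.0, 'gripper_width': 0.08762972128712804} 0.0188
```

View pics/scene0.png

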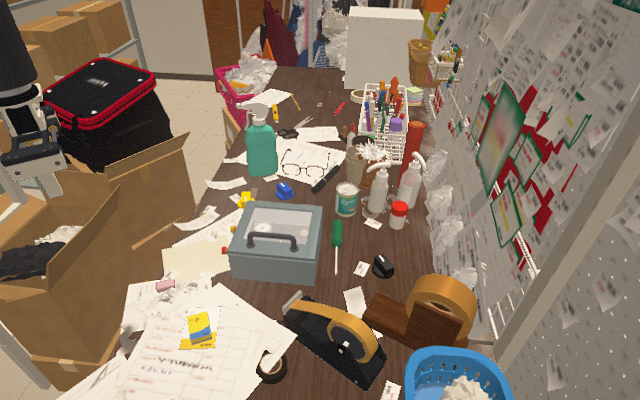

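View pics/side0.png

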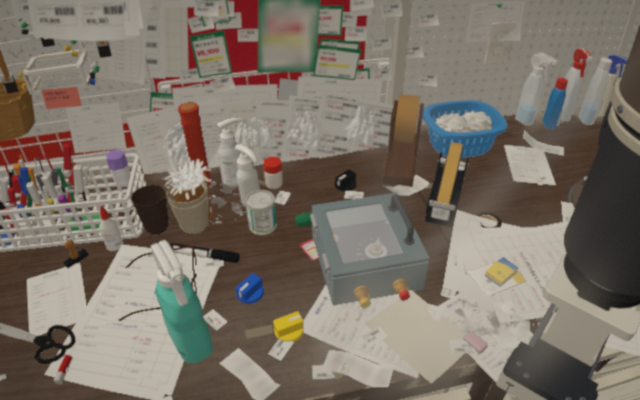

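The scene view shows the box around (275,240) with its bow handle at (273,240). The knob is at (383,266), the screwdriver at (337,240), the tin at (346,198) and the jar at (398,215). In the side view the box is at (370,245), the handle at (408,218) and the knob at (345,180). The blue and yellow look-alikes are at (250,289) and (288,326).

```bash
cat > h.py <<'E'
import numpy as np, cv2, pickle
from scipy.spatial.transform import Rotation as R
def K(c): return np.array([[c["fx"],0,c["cx"]],[0,c["fy"],c["cy"]],[0,0,1.]])
def ray(c,uv):
    uv=np.atleast_2d(np.array(uv,float))
    n=cv2.undistortPoints(uv[:,None],K(c),np.array(c["D"]))[:,0]
    d=np.c_[n,np.ones(len(n))]; T=c["cam_to_world"]
    return T[:3,3],d@T[:3,:3].T      # d has unit optical-axis depth
def plane(c,uv,z):
    o,d=ray(c,uv); return o+d*((z-o[2])/d[:,2])[:,None]
def tri(c1,u1,c2,u2):
    o1,d1=ray(c1,u1);o2,d2=ray(c2,u2);d1=d1[0];d2=d2[0]
    s=np.linalg.lstsq(np.c_[d1,-d2],o2-o1,rcond=None)[0]
    a,b=o1+s[0]*d1,o2+s[1]*d2
    return (a+b)/2,np.linalg.norm(a-b)
def cloud(c):
    v,u=np.mgrid[0:400,0:640]; o,d=ray(c,np.c_[u.ravel(),v.ravel()])
    P=o+d*c["z_map"].reshape(-1,1); P[c["z_map"].ravel()==0]=np.nan
    return P.reshape(400,640,3)
def blob(c,mask,box):
    x0,y0,x1,y1=box; m=np.zeros((400,640),np.uint8); m[y0:y1,x0:x1]=mask[y0:y1,x0:x1]
    n,l,s,ce=cv2.connectedComponentsWithStats(m); i=1+np.argmax(s[1:,4]); return l==i,ce[i],s[i]
E
python3 - <<'E'
from h import *
np.set_printoptions(precision=4,suppress=True)
S={n:pickle.load(open(f"pics/{n}0.pkl","rb")) for n in("scene","side")}
B={"scene":{"knob":(365,250,400,282),"handle":(243,228,302,252)},"side":{"knob":(330,165,360,195),"handle":(395,190,418,245)}}
res={}
for n,c in S.items():
    P=cloud(c);dark=(c["frame"].max(2)<60).astype(np.uint8)
    for k,b in B[n].items():
        m,ce,st=blob(c,dark,b);res[n,k]=ce
        q=P[m];q=q[~np.isnan(q[:,0])];print(n,k,ce,st,"n",len(q),"med",np.median(q,0),"zmax",np.percentile(q[:,2],[5,50,95]))
        if k=="handle": print(cv2.fitLine(q.astype(np.float32),cv2.DIST_HUBER,0,.01,.01).ravel())
    # door / box top points
    x0,y0,x1,y1=(215,190,335,290) if n=="scene" else (295,180,440,310)
    q=P[y0:y1,x0:x1].reshape(-1,3)
    print(n,"z hist",np.histogram(q[:,2],bins=np.arange(0,.17,.01))[0])
    q=q[(q[:,2]>.068)&(q[:,2]<.11)]
    print(cv2.minAreaRect(q[:,:2].astype(np.float32)), q.mean(0))
for k in("knob","handle"): print(k,tri(S["scene"],res["scene",k],S["side"],res["side",k]))
for n,b in(("scene",(160,0)),):pass
a=cv2.resize(S["scene"]["frame"][185:295,215:415],(800,440),interpolation=cv2.INTER_CUBIC)
cv2.imwrite("pics/crop1.png",a[:,:,::-1])
E
```

```text
scene knob [381.3878 269.2204] [372 256  22  23 245] n 243 med [0.6063 0.1012 0.0137] zmax [0.0025 0.0137 0.0276]
scene handle [295. 241.] [295 241   1   1   1] n 1 med [0.4857 0.2432 0.112 ] zmax [0.112 0.112 0.112]
[0.     0.     1.     0.4857 0.2432 0.112 ]
scene z hist [2609  437  482  319  302  303  305  470 3972   34   40  122  149    0
    0    0]
((0.5197093486785889, 0.3197060227394104), (0.1783609390258789, 0.18052902817726135), 29.728252410888672) [0.508  0.3104 0.0826]
side knob [346.3498 180.8978] [334 169  23  23 323] n 320 med [0.6136 0.1102 0.0173] zmax [0.0024 0.0173 0.0302]
side handle [410.5556 235.6667] [410 233   2   6   9] n 9 med [0.4407 0.3302 0.1043] zmax [0.1013 0.1043 0.1093]
[ 0.0179 -0.1245  0.9921  0.4406  0.3299  0.105 ]
side z hist [6242  638  675  602  676  498  497  477 6475   64   47   59  209    0
    0    0]
((0.4823025166988373, 0.29664814472198486), (0.26760292053222656, 0.18469274044036865), 29.725095748901367) [0.5178 0.3336 0.0837]
knob (array([0.6144, 0.102 , 0.01  ]), np.float64(0.005591375549989483))
handle (array([0.4734, 0.2701, 0.0746]), np.float64(0.0709929464511502))
```

View pics/crop1.png

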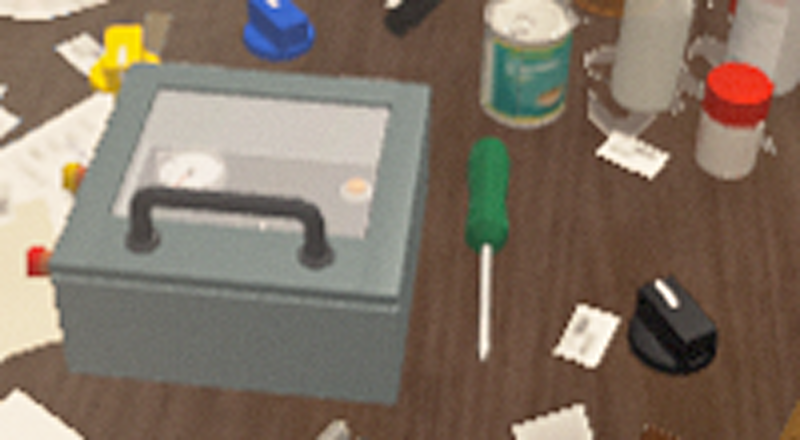

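The crop shows the door shut with its handle bar running from (140,200) to (320,215). The pointer is at the far-left end of the knob's bar, at (664,293). Next I refine the box yaw, the hinge and the bar.

```bash
python3 - <<'E'
from h import *
np.set_printoptions(precision=4,suppress=True)
S={n:pickle.load(open(f"pics/{n}0.pkl","rb")) for n in("scene","side")}
W={"scene":(215,190,335,290),"side":(295,180,440,310)}
hb={}
for n,c in S.items():
    P=cloud(c);x0,y0,x1,y1=W[n];m=np.zeros((400,640),bool);m[y0:y1,x0:x1]=1
    z=P[...,2]; a=(m&(z>.076)&(z<.094)).astype(np.uint8)
    a=cv2.morphologyEx(a,cv2.MORPH_OPEN,np.ones((3,3)));d,_,_=blob(c,a,(0,0,640,400))
    q=P[d]; A=np.c_[q[:,:2]-q[:,:2].mean(0),np.ones(len(q))]
    print(n,"door rect",cv2.minAreaRect(q[:,:2].astype(np.float32)),"slope,z",np.linalg.lstsq(A,q[:,2],rcond=None)[0])
    h=P[m&(z>.118)&(z<.135)];w=h-h.mean(0);u,s,v=np.linalg.svd(w,full_matrices=False)
    t=w@v[0];print(" bar mean",h.mean(0),"dir",v[0],"len",np.ptp(t),"mid",h.mean(0)+v[0]*(t.max()+t.min())/2,np.percentile(h[:,2],[5,50,98]))
    m2=m&(z>.112)&(z<.135);cv,cu=np.argwhere(m2).T;hb[n]=(cu.min(),cu.max());
    yy,xx=np.nonzero(m2);cen=np.array(cv2.minAreaRect(np.c_[xx,yy].astype(np.float32))[0]);hb[n]=cen
print("bar mid tri",tri(S["scene"],hb["scene"],S["side"],hb["side"]))
c=S["scene"];print("knob axis",plane(c,[[381,258],[390.5,268]],.028))
E
```

```text
scene door rect ((0.519702672958374, 0.31971776485443115), (0.1783609390258789, 0.18050190806388855), 29.728252410888672) slope,z [-0.0126 -0.0054  0.083 ]
 bar mean [0.4616 0.2866 0.1215] dir [ 0.509  -0.8608  0.0016] len 0.09250532445979764 mid [0.4622 0.2855 0.1215] [0.1184 0.1218 0.1245]
side door rect ((0.5221323370933533, 0.32033735513687134), (0.17648181319236755, 0.18453408777713776), 30.51992416381836) slope,z [-0.0094 -0.0085  0.0842]
 bar mean [0.4641 0.2922 0.1231] dir [-0.5088  0.8607 -0.0172] len 0.09476082883004208 mid [0.4657 0.2895 0.1232] [0.119  0.1235 0.1264]
bar mid tri (array([0.4643, 0.2879, 0.1154]), np.float64(0.0017010841170303204))
knob axis [[0.6239 0.1129 0.028 ]
 [0.6105 0.0824 0.028 ]]
```

Units first: shifts go in shares of 50 cm and turns go in shares of 180 degrees. So 0.325 m / 0.5 = 0.65, 0.2355 m / 0.5 = 0.471, 38 degrees / 180 = 0.2111.

```bash
cat >> h.py <<'E'
def delta(p,rpy=None):
    from plant import r
    s=r.get_state(); A=R.from_euler("xyz",s["eef_rot"],degrees=True)
    d=A.inv().apply(np.array(p)-s["tcp_pos"])
    w=(A.inv()*R.from_euler("xyz",rpy,degrees=True)).as_rotvec(degrees=True) if rpy is not None else 0
    print("delta",np.round(d,4),np.round(w,2),"t",s["time_s"])
E
```

{"fn": "pendant", "kwargs": {
  "increments": {"sx": [0.066, 0.134, 0.2, 0.266, 0.334, 0.4, 0.466, 0.534, 0.6, 0.65, 0.65], "sy": [0.048, 0.096, 0.144, 0.194, 0.242, 0.29, 0.338, 0.386, 0.436, 0.471, 0.471], "sz": [0, 0, 0, 0, 0, 0, 0, 0, 0, 0, 0], "wx": [0, 0, 0, 0, 0, 0, 0, 0, 0, 0, 0], "wy": [0, 0, 0, 0, 0, 0, 0, 0, 0, 0, 0], "wz": [0.0333, 0.0722, 0.1111, 0.1444, 0.1778, 0.2111, 0.2111, 0.2111, 0.2111, 0.2111, 0.2111]},
  "jaw": 0.05
}}

```text
time_s: 1.02
tcp_pos: [0.4658, 0.2843, 0.2264]
eef_rot: [179.9, -0.0, -59.9]
contact_force: [0.3, 1.0, -0.5]
gripper_width: 0.0501
gripper_force: 0.0
```

```bash
python3 - <<'E'
from h import *
from plant import r
delta([.4643,.288,.104],[180,0,-59.8]);s=r.get_state();print(s["joints"])
c=r.capture("wrist");cv2.imwrite("pics/w1.png",c["frame"][:,:,::-1]);pickle.dump(c,open("pics/w1.pkl","wb"))
P=cloud(c);z=P[...,2];m=(z>.115)&(z<.13);h=P[m];w=h-h.mean(0);v=np.linalg.svd(w,full_matrices=False)[2][0];t=w@v;print(h.shape,h.mean(0),v,h.mean(0)+v*(t.max()+t.min())/2,np.ptp(t))
E
```

```text
delta [-0.004  -0.0007  0.1224] [ 0.06 -0.04 -0.06] t 1.0167
[ 5.19882310e+01  8.43123407e+00 -1.57004720e+01  2.00436631e-02
 -6.59356611e+01 -2.18587410e+01]
(2150, 3) [0.43888926 0.19737635 0.12108143] [0.3084197 0.9509202 0.0250613] [0.43410396 0.1826223  0.12069259] 0.2831575261605278
```

View pics/w1.png

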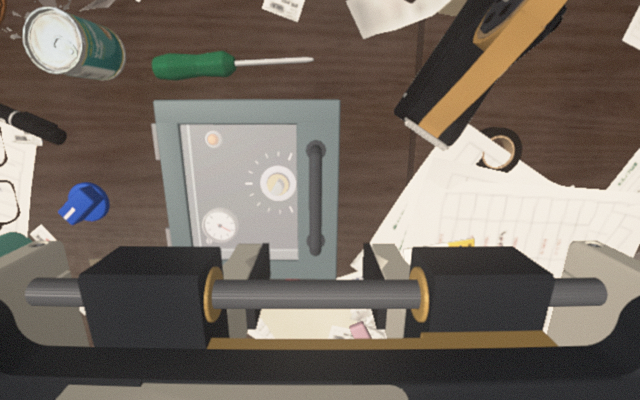

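The wrist view shows the bar at column 316, rows 143–252, in line with the mid-column of the fingers. The shaft is visible through the window at (278,183). I re-measure the bar within that region.

```bash
python3 - <<'E'
from h import *
np.set_printoptions(precision=4,suppress=True)
c=pickle.load(open("pics/w1.pkl","rb"));P=cloud(c)
m=np.zeros((400,640),bool);m[138:258,303:330]=1;z=P[...,2];m&=(z>.112)&(z<.13)
h=P[m];w=h-h.mean(0);v=np.linalg.svd(w,full_matrices=False)[2][0];t=w@v;print(h.shape,h.mean(0),v,h.mean(0)+v*(t.max()+t.min())/2,np.ptp(t))
m=np.zeros((400,640),bool);m[95:240,150:345]=1;q=P[m&(z>.076)&(z<.094)];print(cv2.minAreaRect(q[:,:2].astype(np.float32)))
yy,xx=np.nonzero(m&(z>.076)&(z<.094));print(xx.min(),xx.max(),plane(c,[[156,101],[339,101],[334,278]],.084), np.linalg.norm(np.diff(plane(c,[[156,101],[339,101],[334,278]],.084),axis=0),axis=1))
g=c["frame"].max(2)<75;s,ce,_=blob(c,g.astype(np.uint8),(303,138,330,258));print("bar px",ce,plane(c,ce,.117))
E
```

```text
(1328, 3) [0.4684 0.2816 0.1232] [-0.4956  0.8682  0.0263] [0.4665 0.285  0.1233] 0.09657746077580448
((0.5336247682571411, 0.30015021562576294), (0.17660807073116302, 0.13697677850723267), 30.473695755004883)
151 339 [[0.6349 0.2813 0.084 ]
 [0.4911 0.199  0.084 ]
 [0.4035 0.3535 0.084 ]] [0.1657 0.1777]
bar px [319.2752 164.9174] [[0.4803 0.2535 0.117 ]]
```

Scaled: 0.122 m / 0.5 = 0.244, 0.11 m / 0.5 = 0.22.

{"fn": "pendant", "kwargs": {
  "increments": {"sx": [-0.002, -0.004, -0.004, -0.004, -0.004], "sy": [0, 0, 0, 0, 0], "sz": [0.08, 0.16, 0.22, 0.244, 0.244], "wx": [0, 0, 0, 0, 0], "wy": [0, 0, 0, 0, 0], "wz": [0, 0, 0, 0, 0]},
  "jaw": 0.05
}}

```text
time_s: 1.48
tcp_pos: [0.4611, 0.2891, 0.1008]
eef_rot: [179.6, -0.1, -59.6]
contact_force: [0.1, -0.2, 0.6]
gripper_width: 0.0499
gripper_force: 0.0
```

{"fn": "pendant", "kwargs": {
  "increments": {"sx": [0, 0, 0, 0, 0, 0], "sy": [0, 0, 0, 0, 0, 0], "sz": [0, 0, 0, 0, 0, 0], "wx": [0, 0, 0, 0, 0, 0], "wy": [0, 0, 0, 0, 0, 0], "wz": [0, 0, 0, 0, 0, 0]},
  "jaw": 0,
  "grip_force": 15
}}

```text
time_s: 1.98
tcp_pos: [0.4634, 0.2906, 0.1053]
eef_rot: [-179.9, 0.0, -59.6]
contact_force: [-0.5, 0.1, 0.9]
gripper_width: 0.0156
gripper_force: 0.0
```

{"fn": "pendant", "kwargs": {
  "increments": {"sx": [0, 0, 0], "sy": [0, 0, 0], "sz": [0, 0, 0], "wx": [0, 0, 0], "wy": [0, 0, 0], "wz": [0, 0, 0]},
  "jaw": 0,
  "grip_force": 15
}}

```text
time_s: 2.23
tcp_pos: [0.463, 0.2903, 0.1046]
eef_rot: [180.0, 0.0, -59.7]
contact_force: [-1.9, -0.2, 1.3]
gripper_width: 0.0105
gripper_force: 15.0
```

```bash
python3 - <<'E'
from h import *
a0=np.arctan2(.042,.148);rr=np.hypot(.042,.148)
f=lambda th:np.array([-(np.cos(a0)-np.cos(a0+th))*rr,-(np.sin(a0+th)-np.sin(a0))*rr])
for s in(0,50):
    print([[0,*np.round(f(np.radians(s+k*50/10))-f(np.radians(s)),3).tolist()] for k in range(1,11)])
E
```

```text
[[0, -0.004, -0.013], [0, -0.01, -0.025], [0, -0.016, -0.037], [0, -0.023, -0.048], [0, -0.032, -0.059], [0, -0.041, -0.068], [0, -0.051, -0.077], [0, -0.062, -0.085], [0, -0.073, -0.092], [0, -0.085, -0.098]]
[[0, -0.012, -0.005], [0, -0.025, -0.009], [0, -0.038, -0.012], [0, -0.052, -0.013], [0, -0.065, -0.013], [0, -0.079, -0.013], [0, -0.092, -0.011], [0, -0.105, -0.008], [0, -0.118, -0.003], [0, -0.13, 0.002]]
```

Scaled: -0.098 m / 0.5 = -0.196, -0.092 m / 0.5 = -0.184.

{"fn": "pendant", "kwargs": {
  "increments": {"sx": [0, 0, 0, 0, 0, 0, 0, 0, 0, 0, 0], "sy": [-0.008, -0.02, -0.032, -0.046, -0.064, -0.082, -0.102, -0.124, -0.146, -0.17, -0.17], "sz": [-0.026, -0.05, -0.074, -0.096, -0.118, -0.136, -0.154, -0.17, -0.184, -0.196, -0.196], "wx": [0, 0, 0, 0, 0, 0, 0, 0, 0, 0, 0], "wy": [0, 0, 0, 0, 0, 0, 0, 0, 0, 0, 0], "wz": [0, 0, 0, 0, 0, 0, 0, 0, 0, 0, 0]}
}}

```text
time_s: 3.15
tcp_pos: [0.538, 0.3334, 0.2045]
eef_rot: [-180.0, -0.1, -59.6]
contact_force: [-3.7, -1.3, 12.6]
gripper_width: 0.0105
gripper_force: 15.0
```

Scaled: -0.065 m / 0.5 = -0.13, -0.052 m / 0.5 = -0.104.

{"fn": "pendant", "kwargs": {
  "increments": {"sx": [0, 0, 0, 0, 0, 0], "sy": [-0.024, -0.05, -0.076, -0.104, -0.13, -0.13], "sz": [-0.012, -0.022, -0.028, -0.03, -0.032, -0.032], "wx": [0, 0, 0, 0, 0, 0], "wy": [0, 0, 0, 0, 0, 0], "wz": [0, 0, 0, 0, 0, 0]}
}}

```text
time_s: 3.65
tcp_pos: [0.5946, 0.3661, 0.2185]
eef_rot: [-180.0, -0.1, -59.7]
contact_force: [3.1, -2.7, 1.7]
gripper_width: 0.01
gripper_force: 15.0
```

```bash
python3 - <<'E'
from h import *
from plant import r
c=r.capture("side");cv2.imwrite("pics/s1.png",c["frame"][100:340,200:520,::-1])
E
```

```text
(no output)
```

View pics/s1.png

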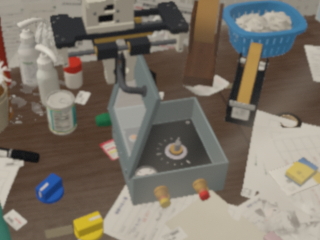

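The door is about 75° open and the bar is still held. The shaft stands clear at (177,150) in the crop. I carry on over.

Scaled: -0.07 m / 0.5 = -0.14, -0.065 m / 0.5 = -0.13.

{"fn": "pendant", "kwargs": {
  "increments": {"sx": [0, 0, 0, 0, 0, 0, 0], "sy": [-0.026, -0.054, -0.08, -0.106, -0.13, -0.14, -0.14], "sz": [0.001, 0.004, 0.01, 0.02, 0.032, 0.038, 0.038], "wx": [0, 0, 0, 0, 0, 0, 0], "wy": [0, 0, 0, 0, 0, 0, 0], "wz": [0, 0, 0, 0, 0, 0, 0]}
}}

```text
time_s: 4.28
tcp_pos: [0.655, 0.4013, 0.1993]
eef_rot: [-179.9, -0.1, -59.7]
contact_force: [5.0, -3.2, 1.8]
gripper_width: 0.0106
gripper_force: 15.0
```

```bash
python3 - <<'E'
from h import *
from plant import r
np.set_printoptions(precision=4,suppress=True)
c=r.capture("side");pickle.dump(c,open("pics/s2.pkl","wb"));P=cloud(c)
e=np.array([.862,.507,0]);f=np.array([-.507,.862,0]);H=np.array([.5925,.3624,.075])
q=(P-H).reshape(-1,3);q=q[~np.isnan(q[:,0])];x,y,z=q@e,q@f,q[:,2]
m=(abs(x)<.1)&(abs(y)<.085)&(z>.02)&(z<.1)&(x<.03)
print(m.sum(),np.polyfit(z[m],x[m],1),np.histogram(x[m],10))
E
```

```text
111 [ 0.2301 -0.0009] (array([43, 26,  6, 10,  9,  4,  5,  5,  1,  2]), array([0.0025, 0.0048, 0.007 , 0.0092, 0.0115, 0.0137, 0.016 , 0.0182,
       0.0204, 0.0227, 0.0249]))
```

Scaled: -0.12 m / 0.5 = -0.24, -0.1 m / 0.5 = -0.2.

{"fn": "pendant", "kwargs": {
  "increments": {"sx": [0, 0, 0, 0, 0, 0, 0, 0, 0], "sy": [0, 0, 0, -0.006, -0.014, -0.02, -0.032, -0.032, -0.032], "sz": [0, 0, 0, -0.03, -0.06, -0.09, -0.14, -0.2, -0.24], "wx": [0, 0, 0, 0, 0, 0, 0, 0, 0], "wy": [0, 0, 0, 0, 0, 0, 0, 0, 0], "wz": [0, 0, 0, 0, 0, 0, 0, 0, 0]},
  "jaw": 0.016
}}

```text
time_s: 5.08
tcp_pos: [0.6666, 0.4101, 0.3219]
eef_rot: [-179.9, 0.0, -59.6]
contact_force: [-0.3, -0.2, 0.7]
gripper_width: 0.0162
gripper_force: 0.0
```

```bash
python3 - <<'E'
from h import *
from plant import r
np.set_printoptions(precision=4,suppress=True)
s=r.get_state();print(s["joints"])
for n in("side","scene"):
    c=r.capture(n);pickle.dump(c,open(f"pics/{n}3.pkl","wb"));P=cloud(c)
    e=np.array([.862,.507,0]);f=np.array([-.507,.862,0]);H=np.array([.5925,.3624,.075])
    q=(P-H).reshape(-1,3);q=q[~np.isnan(q[:,0])];x,y,z=q@e,q@f,q[:,2]
    m=(abs(x)<.1)&(abs(y)<.085)&(z>.02)&(z<.16)&(x<.05)&(x>-.05)
    print(m.sum(),np.polyfit(z[m],x[m],1))
a=np.hstack([pickle.load(open(f"pics/{n}3.pkl","rb"))["frame"][100:340,x:x+320] for n,x in(("side",200),("scene",170))])
cv2.imwrite("pics/c3.png",a[:,:,::-1])
E
```

```text
[ 45.7841  29.3951  26.5525  -0.0068 -87.0846 -15.3927]
183 [ 0.3232 -0.0054]
4359 [0.197  0.0025]
```

View pics/c3.png

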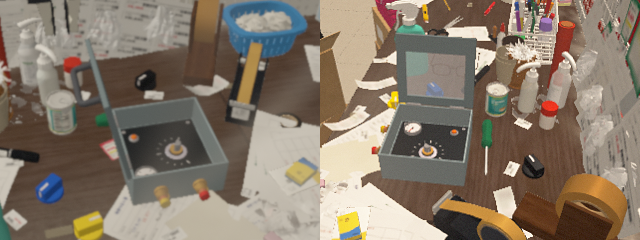

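The door stands by itself at about 1.76 rad; in the two halves its edge is at (92,45) and (405,40). The shaft is exposed and the knob is still at (533,167). Next I measure the obstacles round the knob and take the wrist camera over it.

```bash
python3 - <<'E'
from h import *
np.set_printoptions(precision=3,suppress=True)
for n in("side","scene"):
    P=cloud(pickle.load(open(f"pics/{n}3.pkl","rb"))).reshape(-1,3);P=P[~np.isnan(P[:,0])]
    k=P[:,:2]-[.614,.1];th=np.radians(66);u=k@[np.cos(th),np.sin(th)];v=k@[-np.sin(th),np.cos(th)]
    for name,m in(("body",(abs(u)<.045)&(abs(v)<.105)),("cam +toolx",(u<0)&(u>-.12)&(abs(v)<.06))):
        m&=P[:,2]>.035;q=P[m];print(n,name,len(q),q[:,2].max() if len(q) else "", q.min(0) if len(q) else "",q.max(0) if len(q) else "")
delta([.614+.035,.1+.08,.25],[180,0,-114])
E
```

```text
side body 0   
side cam +toolx 16 0.12630615284140756 [0.528 0.005 0.095] [0.534 0.009 0.126]
scene body 0   
scene cam +toolx 0   
delta [0.19  0.133 0.073] [-0.32  0.25 54.39] t 5.1833
```

Scaled: 0.19 m / 0.5 = 0.38, 0.05 m / 0.5 = 0.1, 54 degrees / 180 = 0.3.

{"fn": "pendant", "kwargs": {
  "increments": {"sx": [0.048, 0.096, 0.142, 0.19, 0.238, 0.286, 0.332, 0.38, 0.38, 0.38], "sy": [0.034, 0.066, 0.1, 0.134, 0.166, 0.2, 0.232, 0.266, 0.266, 0.266], "sz": [0, 0, 0.02, 0.04, 0.06, 0.1, 0.12, 0.146, 0.146, 0.146], "wx": [0, 0, 0, 0, 0, 0, 0, 0, 0, 0], "wy": [0, 0, 0, 0, 0, 0, 0, 0, 0, 0], "wz": [0.0389, 0.0778, 0.1167, 0.1556, 0.1944, 0.2333, 0.2722, 0.3, 0.3, 0.3]},
  "jaw": 0.05
}}

```text
time_s: 6.02
tcp_pos: [0.647, 0.177, 0.2455]
eef_rot: [179.9, -0.1, -113.7]
contact_force: [0.5, 0.5, 1.2]
gripper_width: 0.0498
gripper_force: 0.0
```

```bash
python3 - <<'E'
from h import *
from plant import r
c=r.capture("wrist");cv2.imwrite("pics/w4.png",c["frame"][:,:,::-1]);pickle.dump(c,open("pics/w4.pkl","wb"))
E
```

```text
(no output)
```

View pics/w4.png

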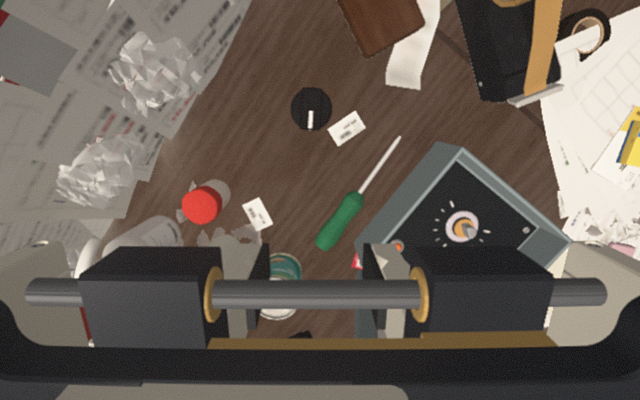

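The wrist view shows the knob at (311,109) with its pointer running down to (311,127), nearly in line with the tool's x. The shaft is at (462,228).

```bash
python3 - <<'E'
from h import *
np.set_printoptions(precision=4,suppress=True)
c=pickle.load(open("pics/w4.pkl","rb"));f=c["frame"];P=cloud(c)
print(f[100,305],f[120,311],f[109,320],f[109,340])
dark=(f.max(2)<55).astype(np.uint8);m,ce,st=blob(c,dark,(285,82,338,136))
q=P[m];q=q[~np.isnan(q[:,0])];print("dark",ce,st,np.median(q,0),np.percentile(q[:,2],[2,30,50,90,98]))
k=np.zeros((400,640),np.uint8);ys,xs=np.nonzero(m);hull=cv2.convexHull(np.c_[xs,ys].astype(np.int32));cv2.fillConvexPoly(k,hull,1)
print("ellipse",cv2.fitEllipse(hull))
w=((f.min(2)>110)&(k>0)).astype(np.uint8);wm,wc,ws=blob(c,w,(285,82,338,136));ys,xs=np.nonzero(wm)
L=plane(c,np.c_[xs,ys],.028);t=L-L.mean(0);v=np.linalg.svd(t[:,:2])[2][0] if 0 else np.linalg.svd(t[:,:2],full_matrices=False)[2][0]
print("white",wc,ws,L.mean(0),"dir",np.degrees(np.arctan2(v[1],v[0])),np.ptp(t[:,:2]@v))
print("centre top-plane by skirt z.004",plane(c,cv2.fitEllipse(hull)[0],.006))
top=P[m&(P[...,2]>.022)];print("top pts",len(top),cv2.minAreaRect(top[:,:2].astype(np.float32)),np.median(top[:,2]))
s=pickle.load(open("pics/scene3.pkl","rb"));d2=(s["frame"].max(2)<60).astype(np.uint8);m2,c2,_=blob(s,d2,(360,245,402,284));print("tri",tri(c,ce,s,c2))
T=c["cam_to_world"];print(T[:3,3])
E
```

```text
[40 35 35] [251 243 236] [35 31 34] [94 71 59]
dark [311.103  107.3121] [ 291   87   41   43 1243] [0.6176 0.099  0.0277] [0.0072 0.0093 0.0277 0.0295 0.0302]
ellipse ((310.968017578125, 108.4197006225586), (40.31962203979492, 43.770240783691406), 2.7796928882598877)
white [310.0714 119.4048] [308 110   5  19  84] [0.6252 0.1114 0.028 ] dir 63.95255007358315 0.01993197647009649
centre top-plane by skirt z.004 [[0.6195 0.1004 0.006 ]]
top pts 737 ((0.6201290488243103, 0.10083228349685669), (0.04535546898841858, 0.023996859788894653), 62.48830795288086) 0.02863951623747174
tri (array([0.6178, 0.1018, 0.0028]), np.float64(0.005465696362546358))
[0.6167 0.1065 0.4046]
```

```bash
python3 -c "
from h import *
delta([.6200,.1006,.0115],[180,0,-116.7])"
```

```text
delta [ 0.0821 -0.0059  0.2348] [ 0.04 -0.01  3.06] t 6.0667
```

Scaled: 0.2 m / 0.5 = 0.4, 0.195 m / 0.5 = 0.39, 3 degrees / 180 = 0.0167.

{"fn": "pendant", "kwargs": {
  "increments": {"sx": [0.06, 0.12, 0.164, 0.164, 0.164, 0.164, 0.164, 0.164, 0.164, 0.164, 0.164], "sy": [-0.004, -0.008, -0.012, -0.012, -0.012, -0.012, -0.012, -0.012, -0.012, -0.012, -0.012], "sz": [0.04, 0.08, 0.13, 0.2, 0.26, 0.32, 0.36, 0.39, 0.4, 0.4, 0.4], "wx": [0, 0, 0, 0, 0, 0, 0, 0, 0, 0, 0], "wy": [0, 0, 0, 0, 0, 0, 0, 0, 0, 0, 0], "wz": [0.0056, 0.0111, 0.0167, 0.0167, 0.0167, 0.0167, 0.0167, 0.0167, 0.0167, 0.0167, 0.0167]},
  "jaw": 0.05
}}

```text
time_s: 6.98
tcp_pos: [0.6213, 0.1018, 0.0472]
eef_rot: [-180.0, 0.0, -116.6]
contact_force: [0.3, 0.1, 0.3]
gripper_width: 0.0501
gripper_force: 0.0
```

```bash
python3 -c "
from h import *
delta([.6200,.1006,.0115],[180,0,-116.7])"
```

```text
delta [0.0017 0.0006 0.0357] [-0.03  0.03  0.14] t 6.9833
```

Scaled: 0.0355 m / 0.5 = 0.071, 0.035 m / 0.5 = 0.07.

{"fn": "pendant", "kwargs": {
  "increments": {"sx": [0.002, 0.003, 0.003, 0.003, 0.003, 0.003, 0.003, 0.003], "sy": [0, 0, 0.001, 0.001, 0.001, 0.001, 0.001, 0.001], "sz": [0.02, 0.04, 0.054, 0.064, 0.07, 0.071, 0.071, 0.071], "wx": [0, 0, 0, 0, 0, 0, 0, 0], "wy": [0, 0, 0, 0, 0, 0, 0, 0], "wz": [0, 0, 0, 0, 0, 0, 0, 0]},
  "jaw": 0.05
}}

```text
time_s: 7.65
tcp_pos: [0.6198, 0.0998, 0.0113]
eef_rot: [-180.0, 0.0, -116.6]
contact_force: [-0.0, 0.4, -1.2]
gripper_width: 0.0501
gripper_force: 0.0
```

{"fn": "pendant", "kwargs": {
  "increments": {"sx": [0, 0, 0, 0, 0, 0, 0, 0], "sy": [0, 0, 0, 0, 0, 0, 0, 0], "sz": [0, 0, 0, 0, 0, 0, 0, 0], "wx": [0, 0, 0, 0, 0, 0, 0, 0], "wy": [0, 0, 0, 0, 0, 0, 0, 0], "wz": [0, 0, 0, 0, 0, 0, 0, 0]},
  "jaw": 0.01,
  "grip_force": 35
}}

```text
time_s: 8.32
tcp_pos: [0.6196, 0.0998, 0.0112]
eef_rot: [-180.0, 0.0, -116.6]
contact_force: [-1.3, 0.3, 1.9]
gripper_width: 0.0236
gripper_force: 35.0
```

The knob is held at 23.6 mm. I lift it and work out the shaft position from the earlier wrist view.

Scaled: -0.17 m / 0.5 = -0.34, -0.15 m / 0.5 = -0.3.

{"fn": "pendant", "kwargs": {
  "increments": {"sx": [0, 0, 0, 0, 0, 0, 0, 0], "sy": [0, 0, 0, 0, 0, 0, 0, 0], "sz": [-0.02, -0.06, -0.12, -0.18, -0.24, -0.3, -0.34, -0.34], "wx": [0, 0, 0, 0, 0, 0, 0, 0], "wy": [0, 0, 0, 0, 0, 0, 0, 0], "wz": [0, 0, 0, 0, 0, 0, 0, 0]}
}}

```text
time_s: 8.98
tcp_pos: [0.6221, 0.1004, 0.1874]
eef_rot: [-179.6, 0.3, -116.6]
contact_force: [1.4, 0.7, 0.1]
gripper_width: 0.0235
gripper_force: 35.0
```

```bash
python3 - <<'E'
from h import *
c=pickle.load(open("pics/w4.pkl","rb"));print(plane(c,[[462,227]],.049),c["fx"])
delta([.501+.055*.863,.31+.055*.505,.18],[180,0,-150])
E
```

```text
[[0.50915792 0.29676181 0.049     ]] 319.8766791371651
delta [-0.1792  0.1722  0.0074] [-0.25  0.44 33.4 ] t 8.9833
```

Scaled: -0.18 m / 0.5 = -0.36, 0.17 m / 0.5 = 0.34, 33.5 degrees / 180 = 0.1861.

{"fn": "pendant", "kwargs": {
  "increments": {"sx": [-0.05, -0.1, -0.15, -0.2, -0.26, -0.31, -0.36, -0.36, -0.36, -0.36, -0.36], "sy": [0.05, 0.1, 0.15, 0.2, 0.25, 0.3, 0.34, 0.34, 0.34, 0.34, 0.34], "sz": [0, 0, 0, 0, 0, 0, 0.01, 0.04, 0.08, 0.08, 0.08], "wx": [0, 0, 0, 0, 0, 0, 0, 0, 0, 0, 0], "wy": [0, 0, 0, 0, 0, 0, 0, 0, 0, 0, 0], "wz": [0.0278, 0.0556, 0.0833, 0.1111, 0.1389, 0.1667, 0.1861, 0.1861, 0.1861, 0.1861, 0.1861]}
}}

```text
time_s: 9.9
tcp_pos: [0.5477, 0.3362, 0.1403]
eef_rot: [-179.9, -0.2, -150.1]
contact_force: [0.3, -0.1, 0.5]
gripper_width: 0.0235
gripper_force: 35.0
```

```bash
python3 - <<'E'
from h import *
from plant import r
c=r.capture("wrist");pickle.dump(c,open("pics/w5.pkl","wb"));print(c["cam_to_world"][:3,3])
cv2.imwrite("pics/w5.png",cv2.resize(c["frame"][100:340,160:480],(800,600),interpolation=cv2.INTER_CUBIC)[:,:,::-1])
E
```

```text
[0.48173795 0.29814645 0.29954558]
```

View pics/w5.png

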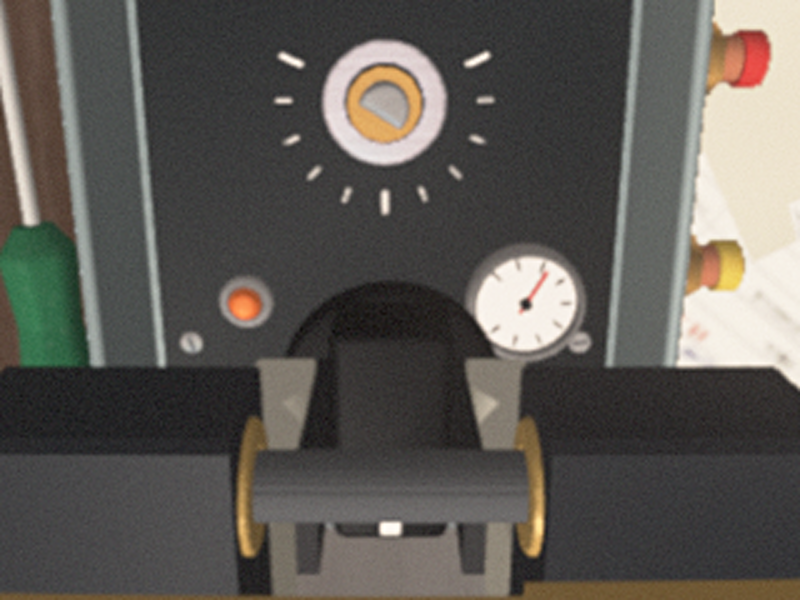

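The crop shows the brass collar centred at (385,103). The shaft's flat edge runs from (358,103) to (403,128) and faces down-left. The held knob's skirt arc peaks at (390,282). I measure all three.

```bash
python3 - <<'E'
from h import *
from plant import r
np.set_printoptions(precision=4,suppress=True)
c=pickle.load(open("pics/w5.pkl","rb"));f=c["frame"];P=cloud(c)
up=lambda x,y:(160+x/2.5,100+y/2.5)
hsv=cv2.cvtColor(f,cv2.COLOR_RGB2HSV);b=(293,120,336,163)  # collar region
brass=((hsv[...,1]>95)&(hsv[...,2]>90)).astype(np.uint8);m,ce,st=blob(c,brass,b)
ys,xs=np.nonzero(m);hull=cv2.convexHull(np.c_[xs,ys].astype(np.int32));e=cv2.fitEllipse(hull);print("collar",e,plane(c,e[0],.033),st)
ring=np.zeros((400,640),np.uint8);cv2.fillConvexPoly(ring,hull,1)
g=((ring>0)&(hsv[...,1]<80)).astype(np.uint8);gm,gc,gs=blob(c,g,b);print("shaft",gc,gs,"z",np.nanpercentile(P[gm][:,2],[10,50,90]),"collar z",np.nanmedian(P[m][:,2]))
ys,xs=np.nonzero(gm);Q=plane(c,np.c_[xs,ys],.049)[:,:2]
(cc,rad)=cv2.minEnclosingCircle(Q.astype(np.float32));cen=Q.mean(0);print("encl circ",cc,rad,"centroid",cen)
d=cen-plane(c,e[0],.033)[0,:2];print("centroid-vs-collar dir",np.degrees(np.arctan2(*d[::-1]))+180,np.linalg.norm(d))
d=cen-np.array(cc);print("centroid-vs-circle dir+180",np.degrees(np.arctan2(*d[::-1]))+180,np.linalg.norm(d))
# flat: brute support: direction n whose extent from circle centre is least
for z in range(-60,121,1):
    pass
an=np.radians(np.arange(0,360,1));s=(Q-np.array(cc))@np.array([np.cos(an),np.sin(an)]);mx=np.percentile(s,98,axis=0);i=mx.argmin();print("min support at",i,mx[i],"max",mx.max())
p=plane(c,[up(358,103),up(403,128)],.049)[:,:2];l=p[1]-p[0];print("eye edge dir",np.degrees(np.arctan2(l[1],l[0])))
# white dial ring
w=((hsv[...,1]<60)&(hsv[...,2]>150)).astype(np.uint8);wm,wc,ws=blob(c,w,(285,112,345,170));ys,xs=np.nonzero(wm);h2=cv2.convexHull(np.c_[xs,ys].astype(np.int32));e2=cv2.fitEllipse(h2);print("dial",e2,plane(c,e2[0],.026))
# knob in hand
st=r.get_state();t=st["tcp_pos"];A=R.from_euler("xyz",st["eef_rot"],degrees=True)
zs=t[2]-.0113+.008
K1=plane(c,[up(390,282),up(391,528)],zs);print("skirt front in tool",A.inv().apply(K1[0]-t),"pointer",A.inv().apply(plane(c,[up(391,522),up(391,535)],t[2]+.017)-t))
print(np.argmax(0),f[205:222,316].max(1))
E
```

```text
collar ((313.31134033203125, 140.888427734375), (29.87732696533203, 30.45014762878418), 170.10134887695312) [[0.5021 0.3072 0.033 ]] [299 126  30  31 472]
shaft [314.2469 140.8683] [304 133  20  19 243] z [0.0487 0.0497 0.0507] collar z 0.033843088315296865
encl circ (0.5021159648895264, 0.3073003590106964) 0.0077770790085196495 centroid [0.5005 0.3073]
centroid-vs-collar dir 356.9133926370488 0.0015884072070080075
centroid-vs-circle dir+180 1.4899012904106996 0.0016147899288489675
min support at 355 0.002993765719741651 max 0.007376574090029773
eye edge dir 90.96809267355452
dial ((313.2159729003906, 140.55931091308594), (48.610877990722656, 49.357215881347656), 170.49945068359375) [[0.5024 0.3072 0.026 ]]
skirt front in tool [ 0.0262 -0.0002  0.0033] pointer [[-0.0186  0.     -0.017 ]
 [-0.0217  0.     -0.017 ]]
0 [67 61 64 55 61 61 61 42 36 28 37 32 39 40 43 38 37]
```

The shaft is at (0.5021, 0.3073) with its flat facing a yaw of about 0°, and the tip and collar heights of 0.0497 and 0.0338 agree with the text. I go above it with the knob yaw matched.

```bash
python3 -c "
from h import *
delta([.5010,.3073,.075],[180,0,179.5])"
```

```text
delta [ 0.0558 -0.0017  0.0666] [-4.000e-02 -2.000e-02  3.036e+01] t 9.95
```

Units first: shifts go in shares of 50 cm and turns go in shares of 180 degrees. So 0.065 m / 0.5 = 0.13, 0.06 m / 0.5 = 0.12, 30.4 degrees / 180 = 0.1689.

{"fn": "pendant", "kwargs": {
  "increments": {"sx": [0.028, 0.056, 0.084, 0.112, 0.112, 0.112, 0.112, 0.112, 0.112, 0.112, 0.112], "sy": [0, 0, -0.002, -0.0034, -0.0034, -0.0034, -0.0034, -0.0034, -0.0034, -0.0034, -0.0034], "sz": [0, 0, 0, 0, 0.02, 0.06, 0.1, 0.12, 0.13, 0.13, 0.13], "wx": [0, 0, 0, 0, 0, 0, 0, 0, 0, 0, 0], "wy": [0, 0, 0, 0, 0, 0, 0, 0, 0, 0, 0], "wz": [0.0389, 0.0778, 0.1167, 0.1556, 0.1689, 0.1689, 0.1689, 0.1689, 0.1689, 0.1689, 0.1689]}
}}

```text
time_s: 10.87
tcp_pos: [0.5013, 0.3078, 0.077]
eef_rot: [180.0, 0.0, 179.5]
contact_force: [-0.2, 0.3, 0.5]
gripper_width: 0.0242
gripper_force: 35.0
```

```bash
python3 - <<'E'
from h import *
from plant import r
delta([.5010,.3073,.062],[180,0,179.5])
c=r.capture("wrist");pickle.dump(c,open("pics/w6.pkl","wb"))
E
```

```text
delta [ 0.0003 -0.0005  0.015 ] [ 0.03  0.05 -0.05] t 10.8667
```

Scaled: 0.022 m / 0.5 = 0.044, -0.0005 m / 0.5 = -0.001.

{"fn": "pendant", "kwargs": {
  "increments": {"sx": [0.0006, 0.0006, 0.0006, 0.0006, 0.0006, 0.0006, 0.0006, 0.0006], "sy": [-0.001, -0.001, -0.001, -0.001, -0.001, -0.001, -0.001, -0.001], "sz": [0.012, 0.022, 0.03, 0.034, 0.038, 0.042, 0.044, 0.044], "wx": [0, 0, 0, 0, 0, 0, 0, 0], "wy": [0, 0, 0, 0, 0, 0, 0, 0], "wz": [0, 0, 0, 0, 0, 0, 0, 0]}
}}

```text
time_s: 11.58
tcp_pos: [0.5005, 0.3071, 0.0539]
eef_rot: [180.0, 0.0, 179.5]
contact_force: [1.0, 1.4, -0.2]
gripper_width: 0.0239
gripper_force: 35.0
```

```bash
python3 -c "
from plant import r; s=r.get_state(); print(s['tcp_pos'],s['contact_force'],s['moment'])"
```

```text
[0.50046726 0.3071366  0.05391198] [ 1.01576688  1.39607694 -0.21226814] [ 0.07838032 -0.57909993 -0.00112124]
```

The bore is over the shaft by about 6 mm with no axial force. I continue down and into the spring.

Scaled: 0.0095 m / 0.5 = 0.019, 0.008 m / 0.5 = 0.016.

{"fn": "pendant", "kwargs": {
  "increments": {"sx": [0, 0, 0, 0, 0], "sy": [0, 0, 0, 0, 0], "sz": [0.006, 0.012, 0.016, 0.019, 0.019], "wx": [0, 0, 0, 0, 0], "wy": [0, 0, 0, 0, 0], "wz": [0, 0, 0, 0, 0]}
}}

```text
time_s: 12.0
tcp_pos: [0.5005, 0.3071, 0.0443]
eef_rot: [-180.0, 0.0, 179.5]
contact_force: [1.5, 0.0, -1.2]
gripper_width: 0.0238
gripper_force: 35.0
```

{"fn": "pendant", "kwargs": {
  "increments": {"sx": [0, 0, 0, 0, 0, 0], "sy": [0, 0, 0, 0, 0, 0], "sz": [0.002, 0.006, 0.01, 0.012, 0.013, 0.013], "wx": [0, 0, 0, 0, 0, 0], "wy": [0, 0, 0, 0, 0, 0], "wz": [0, 0, 0, 0, 0, 0]},
  "grip_force": 50
}}

```text
time_s: 12.5
tcp_pos: [0.5006, 0.3071, 0.0392]
eef_rot: [180.0, 0.0, 179.5]
contact_force: [-2.1, -0.6, 11.8]
gripper_width: 0.0233
gripper_force: 50.0
```

Scaled: 0.0025 m / 0.5 = 0.005, 0.002 m / 0.5 = 0.004.

{"fn": "pendant", "kwargs": {
  "increments": {"sx": [0, 0, 0, 0, 0, 0], "sy": [0, 0, 0, 0, 0, 0], "sz": [0.002, 0.004, 0.005, 0.005, 0.005, 0.005], "wx": [0, 0, 0, 0, 0, 0], "wy": [0, 0, 0, 0, 0, 0], "wz": [0, 0, 0, 0, 0, 0]}
}}

```text
time_s: 13.0
tcp_pos: [0.5006, 0.3072, 0.0379]
eef_rot: [180.0, 0.1, 179.5]
contact_force: [-5.0, -3.5, 20.3]
gripper_width: 0.0236
gripper_force: 50.0
```

```bash
python3 - <<'E'
from h import *
from plant import r
a=r.capture("side");b=r.capture("wrist")
cv2.imwrite("pics/f.png",np.vstack([cv2.resize(a["frame"][150:310,260:460],(750,600))[:300],cv2.resize(b["frame"][60:340,160:480],(750,300))])[:,:,::-1])
s=r.get_state();print(s["contact_force"],s["tcp_pos"],s["gripper_force"])
E
```

```text
[-5.956275   -2.51001375 19.64569332] [0.50064229 0.30718978 0.03792591] 50.00602573156357
```

View pics/f.png

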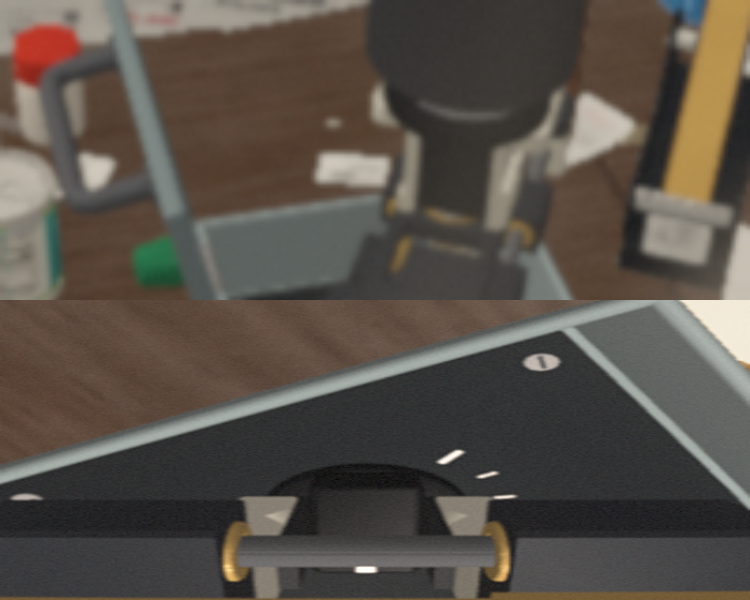

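The door still leans back (edge at (150,100)). The knob sits in the fingers over the dial (skirt arc at (370,470)), with the shaft at its stop under about 20 N. I hold briefly, then hand in.

{"fn": "pendant", "kwargs": {
  "increments": {"sx": [0, 0, 0, 0, 0, 0], "sy": [0, 0, 0, 0, 0, 0], "sz": [0, 0, 0, 0, 0, 0], "wx": [0, 0, 0, 0, 0, 0], "wy": [0, 0, 0, 0, 0, 0], "wz": [0, 0, 0, 0, 0, 0]}
}}

```text
time_s: 13.6
tcp_pos: [0.5007, 0.3072, 0.0379]
eef_rot: [180.0, 0.1, 179.5]
contact_force: [-5.3, -3.1, 20.6]
gripper_width: 0.0236
gripper_force: 50.0
```

```bash
python3 -c "
from plant import r; print(r.close_job())"
```

```text
the job is handed in; nothing more can be done
None
```

I handed the job in at 13.6 s without seeing a verdict: the door leans back at about 1.76 rad, and the knob is on the shaft and still held pressed at about 20 N, which by height and force puts the shaft at its stop; the arm never went near the screwdriver, jar or tin.

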